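Refit the tube of the rooftop water filter

TASK

Take the longer of the two filter tubes out of the wooden block on the lazy susan and push it, foot first, all the way home into the leaning socket of the water filter, past the stiff seal until it bottoms. Then swing the filter's locking lever fully over to the back. Leave the shorter tube and everything else on the table where it is.

Things in the scene. Friction and masses are not known exactly. Their poses are not given: they have to be found in the camera images.
- tube_center (a point): the longer filter tube: white, round, 24 mm across, 160 mm long, its top 45 mm a grey round grip head 34 mm across; about 140 g. It starts upright in one of the two holes of the wooden block on the lazy susan (block top 75 mm above the table, hole 28 mm wide and 35 mm deep, foot 40 mm above the table). This point is on its axis, 80 mm above its foot; z runs from foot to head
- tube_foot (a point): centre of the foot end of the longer tube; the foot is chamfered (16 mm across at the very end, full 24 mm from 6 mm up)
- short_tube_center (a point): a bystander: the shorter tube, of the same widths and head but 110 mm long, upright in the other hole, 84 mm from the long one (which hole is which varies); this point is half-way up its axis. Leave it in its hole
- port: the push-fit socket: a grey 60 x 60 x 70 mm block on the filter's white plinth (240 x 260 mm, 50 mm high), leaning 25 degrees from vertical to the filter's front (robot side). Origin: centre of the round mouth, 125 mm above the table; z points out of the mouth along the hole (up and forward); y is level, to the left seen from the front. Hole 26 mm wide, 45 mm deep, mouth chamfered 3 mm
- seal (a joint): the seal inside the socket: its face lies 25 mm below the mouth at 0; it resists with about 8 N and slides in without springing back until the tube bottoms at 0.020 m (tube foot 45 mm below the mouth)
- lock (a joint): the locking lever: 0 rad leaning to the filter's front, 1.0 rad fully over to the back; stays where it is left; starts at 0 to 0.25 rad. It swings in the upright plane square to the socket's y axis; at value q it leans q - 0.5 rad from upright (minus to the front, plus to the back)
- lock_tip (a point): centre of the 26 mm ball end of the steel locking lever, 80 mm from its pivot. The pivot is 72 mm above the table, so this point stands 142 to 152 mm up. A push of about 1 N at the ball moves it. It stands 140 mm to the right of the socket (along the socket's minus y), clear all round
- bottle_mid (a point): a bystander: steel bottle with black cap, 72 mm across, 210 mm tall, on the lazy susan; this point is on its axis, 105 mm up
- jar_mid (a point): a bystander: empty glass jar with screw cap, 80 mm across, 110 mm tall, on the lazy susan; this point is on its axis, 55 mm up
- ball_center (a point): a bystander: lacrosse ball, 63 mm across, in a shallow white dish on the lazy susan; its centre
- whistle_mid (a point): a bystander: white plastic whistle about 45 mm long, 18 mm high, lying on the bare table between the lazy susan and the filter
- trainer_mid (a point): a bystander: black hand-grip trainer about 145 x 86 mm, 26 mm high, lying on the lazy susan
Mind the look-alikes: they are no part of the job. What is shaped like the part that bears tube_center but green is not meant.

How it is judged:
On the way, in this order (a step that is already met when the one before it is completed fails the run):
1. the longer tube is bottomed in the socket, past the seal (value of joint seal above 0.017 m and z of tube_foot in the frame of port below -0.042 m and angle between the z axis of tube_center and the z axis of port, either way round below 0.12 rad), for 0.2 s.
2. the locking lever is fully over to the back (value of joint lock above 0.9 rad), for 0.2 s.
At the end, for the whole second after the job is handed in: Longer tube released in the socket, in line within 0.12 rad, its foot at least 42 mm below the mouth and the seal in by 17 of 20 mm; lever at 0.9 rad or more and still; shorter tube within 20 mm, bottle, jar, ball, whistle and trainer within 30 mm of their starts (all of step 1 and distance between tube_foot and port below 0.05 m and value of joint lock above 0.9 rad and velocity of joint lock between -0.05 and 0.05 rad/s and distance of tube_foot from where it was at the start of the episode above 0.05 m and distance of short_tube_center from where it was at the start of the episode below 0.02 m and distance of each of bottle_mid, jar_mid, ball_center, whistle_mid, trainer_mid from where it was at the start of the episode below 0.03 m); the robot touches nothing.
It fails at once if the shorter tube is taken out or knocked (distance of short_tube_center from where it was at the start of the episode above 0.03 m).
It fails at once if the bottle or the jar is knocked over (angle between any of bottle_mid, jar_mid's own z axis and vertical above 0.5 rad).
It also fails if it takes over 54 s, if anything falls off the work surface, if the arm or the gripper's body presses on something with over 40 N, if the wrist force passes 120 N, or if a joint passes its speed limit or range.

ROBOT

A 6-joint arm with a two-finger parallel gripper is mounted at the origin on the work surface. World frame = base frame: x ahead of the robot, y to its left, z up, the work surface at z = 0. Lengths are in m, angles in rad, forces in N, time in s.
With the tool pointing down it reaches from about 0.35 to 0.8 m from the base axis. Payload 7.3 kg.
Tool frame: the origin (TCP) lies between the finger pads; the fingertips stand robot.tip_reach ahead of it and the grasp point (between the pads) lies 2 mm behind it (robot.tip_reach is the distance from the TCP to the fingertips, in m); x points along the fingers, y is the direction in which the jaws open and shut, and the axes are right-handed (so a half turn about x gives the same grasp; the last joint's range is limited). The gripper opens to 85 mm and grips with 20 to 120 N. Pads are 22 mm wide; open, the fingers measure 114 mm over their backs; the gripper's body (76 mm by 85 mm) begins 54 mm behind the grasp point. The pads swing forward as they close: fully open they stand 13 mm farther back than shut.
Start: joints at [-1.31, 0.342, 1.524, -0, 1.275, -0.146], TCP at [0.208, -0.482, 0.248] pointing down, gripper open.
Joint ranges: [-2.53, 2.53], [-0.77, 2.02], [0.04, 2.7], [-1, 4.14], [0.28, 2.66], [-3.11, 3.11]. Speed limits (rad/s): [2.57, 2.57, 3.14, 3.14, 3.14, 3.14].

INTERFACE

Orientations are given as a unit quaternion [x, y, z, w].
In Python, from rig import robot, effector, kin, vision, finish_job gives the robot as it stands. Calls block until the motion is done:
- robot.move_pose(position, orientation): joint-space move of the TCP to a pose.
- robot.move_l(position, ori=None, rate=0.15): straight line of the TCP; ori=None keeps the orientation; rate is the mean speed in m/s.
- robot.set_joints(angles): joint-space move.
- effector.set_gripper(opening, force=None): finger opening in m; force is the grip in N (None keeps the last); returns when the fingers have stopped.
- robot.hold(seconds).
- kin.inverse_kinematics(position, orientation): joint angles nearest the present ones, or None.
- vision.get_image(name): name is "side" or "top" or "wrist"; returns (picture, depth): 420x560x3 uint8, red, green, blue; 420x560 float32, m along the optical axis (not along the pixel's ray), 0 where there is no reading.
- vision.get_calibration(name): a dict with "camera_matrix" (3x3 intrinsics, pixels), "R" (3x3) and "t" (3): a world point X has camera coordinates R X + t. Camera axes: x right, y down, z forward; pixel columns grow to the right and rows downward; lengths in m; the calibration is good to about 2 mm. A picture is of the moment at which its call begins: read the wrist's pose just before it. get_calibration takes no time and is no camera call; for the wrist camera it gives the pose at the moment of the call.
A pose or a line that the arm cannot do raises robot.IKError and nothing moves.
- finish_job(): hands the job in, once; it reports no verdict.
Readings, each from a call of its own:
- robot.read_time_s(): time.
- robot.read_q(): joint angles.
- robot.read_qd(): joint speeds.
- robot.read_joint_efforts(): joint torques, N m.
- robot.read_tool_pos(): TCP position.
- robot.read_tool_rot(): TCP orientation.
- robot.read_force(): force on the tool from outside, world axes, zero at the start.
- robot.read_torque(): the same for the moment, N m.
- robot.read_width(): finger opening in m.
Only numpy, scipy, OpenCV 4.12 (cv2) and the standard library are available. Lean on these libraries where they do the work, as an engineer would, in place of code of your own. Each camera call takes 0.05 s, during which the arm holds its last target. There are 200 camera calls.

## Working session

There is one attempt and no reset: what is moved stays moved. The work goes in short steps, each a Python script; the robot and the scene stay as the last script left them, time stands still between calls to the robot, and variables do not carry over. Pictures are saved under pics/ and viewed, about 8 in all and at most 12, crops included, and the job is handed in when it is done.

```bash
ls; mkdir -p pics
python3 - <<'E'
from rig import robot, effector, kin, vision
import cv2, numpy as np, json
print(robot.read_time_s(), robot.tip_reach, robot.read_tool_rot())
for n in ("side","top"):
    p,d=vision.get_image(n); cv2.imwrite(f"pics/{n}0.png",p[:,:,::-1]); np.save(f"pics/{n}0.npy",d); np.save(f"pics/{n}0rgb.npy",p)
    c=vision.get_calibration(n); print(n,c)
    np.savez(f"pics/{n}cal.npz",**{k:np.array(c[k]) for k in("camera_matrix","R","t")})
E
```

```text
pics
0.0 0.017 [-0.69249267 -0.14337152  0.69256705 -0.14230033]
side {'camera_matrix': array([[404.4331167 ,   0.        , 277.00359456],
       [  0.        , 404.4331167 , 217.46642137],
       [  0.        ,   0.        ,   1.        ]]), 'R': array([[ 0.95505737, -0.29640247, -0.00331567],
       [-0.15562997, -0.49188259, -0.85663927],
       [ 0.25227907,  0.81865566, -0.5159052 ]]), 't': array([-0.51352504,  0.20356798,  0.77953802])}
top {'camera_matrix': array([[451.13468826,   0.        , 272.00443736],
       [  0.        , 451.13468826, 203.14798092],
       [  0.        ,   0.        ,   1.        ]]), 'R': array([[-0.0119594 , -0.99985562,  0.01207093],
       [-0.99428234,  0.01060996, -0.10625471],
       [ 0.1061113 , -0.01327265, -0.99426567]]), 't': array([0.03939571, 0.56434035, 1.16794798])}
```

View pics/side0.png

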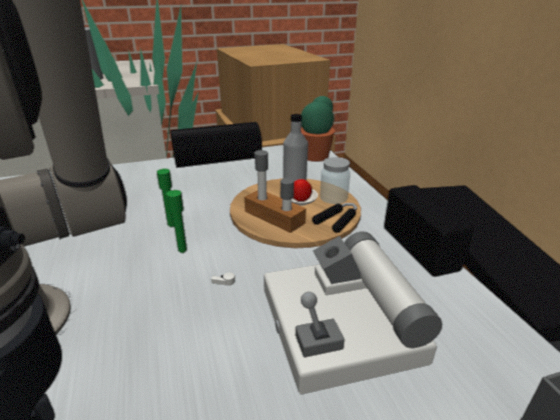

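View pics/top0.png

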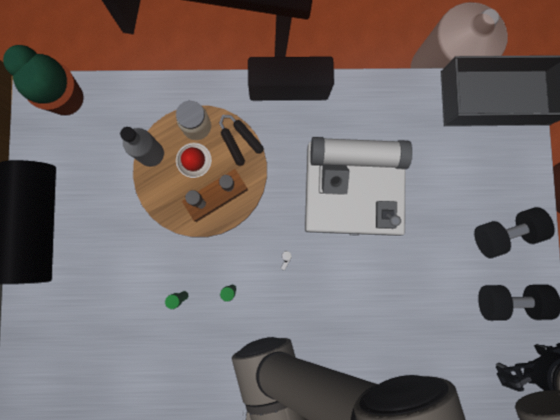

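The side image shows the long tube (head ~(261,160)) and the short one (~(288,187)) in the block. Two green look-alikes, (165,180) and (175,200), stand on the bare table and are not meant. In the top image the long tube should be (194,198), the short one (227,182), the socket mouth ~(336,181) and the lever ball ~(394,220). Next I'll measure these and make a confirming crop.

```bash
cat > geo.py <<'E'
import numpy as np, cv2
def cloud(d,c):
    K,R,t=np.array(c["camera_matrix"]),np.array(c["R"]),np.array(c["t"])
    v,u=np.mgrid[:d.shape[0],:d.shape[1]]
    P=np.stack([(u-K[0,2])/K[0,0]*d,(v-K[1,2])/K[1,1]*d,d],-1)
    W=(P-t)@R; W[d<=0]=np.nan
    return W
def proj(X,c):
    q=np.array(c["R"])@np.array(X)+c["t"]; q=np.array(c["camera_matrix"])@q; return q[:2]/q[2]
E
python3 - <<'E'
from geo import *
a={}
for n in("top","side"):
    c=np.load(f"pics/{n}cal.npz"); W=cloud(np.load(f"pics/{n}0.npy"),c); a[n]=(c,W)
c,W=a["top"]
def box(n,u0,u1,v0,v1,zlo,zhi):
    w=a[n][1][v0:v1,u0:u1].reshape(-1,3); w=w[(w[:,2]>zlo)&(w[:,2]<zhi)]
    m=(w.min(0)+w.max(0))/2 if len(w) else None
    print(n,(u0,u1,v0,v1),len(w),"med",np.median(w,0).round(4),"min",w.min(0).round(4),"max",w.max(0).round(4)); return w
print("top tubes"); 
box("top",180,210,185,215,.19,.22); box("top",215,240,170,195,.14,.17)
print("side tubes"); box("side",250,272,148,210,.15,.21); box("side",276,300,178,212,.10,.16)
print("ball"); box("top",375,410,200,235,.13,.17); box("side",298,320,288,310,.125,.17)
w=W[120:245,295:415].reshape(-1,3); w=w[(w[:,2]>.045)&(w[:,2]<.055)]
print("plinth",len(w),cv2.minAreaRect(w[:,:2].astype(np.float32)), np.median(w[:,2]))
w=W[140:215,230:275]
w=W[155:200,310:360].reshape(-1,3); w=w[(w[:,2]>.095)&(w[:,2]<.145)&(~np.isnan(w[:,0]))]; print("socket",len(w),w.mean(0),w.min(0),w.max(0))
pl=np.linalg.svd(w-w.mean(0),full_matrices=False)[2]; print(pl[2])
np.save("pics/sock.npy",w)
t=cv2.imread("pics/top0.png"); s=cv2.imread("pics/side0.png")
A=cv2.resize(t[140:240,170:420],(800,320),interpolation=3); B=cv2.resize(s[140:240,235:335],(280,280),interpolation=3); C=cv2.resize(s[225:325,280:380],(280,280),interpolation=3)
o=np.zeros((600,800,3),np.uint8); o[:320]=A; o[320:,:280]=B; o[320:,280:560]=C; cv2.imwrite("pics/crop1.png",o)
E
```

```text
top tubes
top (180, 210, 185, 215) 175 med [0.5624 0.2149 0.1993] min [0.5462 0.1992 0.191 ] max [0.5789 0.2314 0.2045]
top (215, 240, 170, 195) 157 med [0.6048 0.1442 0.1491] min [0.5895 0.1276 0.14  ] max [0.6217 0.159  0.1542]
side tubes
side (250, 272, 148, 210) 293 med [0.5614 0.202  0.1821] min [0.5474 0.1951 0.1502] max [0.5803 0.2292 0.2015]
side (276, 300, 178, 212) 295 med [0.6046 0.1297 0.1335] min [0.5903 0.1236 0.1001] max [0.6238 0.157  0.1513]
ball
top (375, 410, 200, 235) 91 med [ 0.5061 -0.2577  0.157 ] min [ 0.4961 -0.2728  0.1466] max [ 0.5179 -0.2479  0.1645]
side (298, 320, 288, 310) 242 med [ 0.5056 -0.268   0.1554] min [ 0.4947 -0.2759  0.129 ] max [ 0.5201 -0.254   0.1633]
plinth 4873 ((0.6008117198944092, -0.1890765279531479), (0.25913169980049133, 0.23750156164169312), 87.19203186035156) 0.048894968126221655
socket 1123 [ 0.63228069 -0.12546485  0.11497321] [ 0.57666403 -0.18825188  0.09505959] [ 0.67826088 -0.06804958  0.14148621]
[-1.39542619e-01  3.53564541e-04 -9.90216003e-01]
```

View pics/crop1.png

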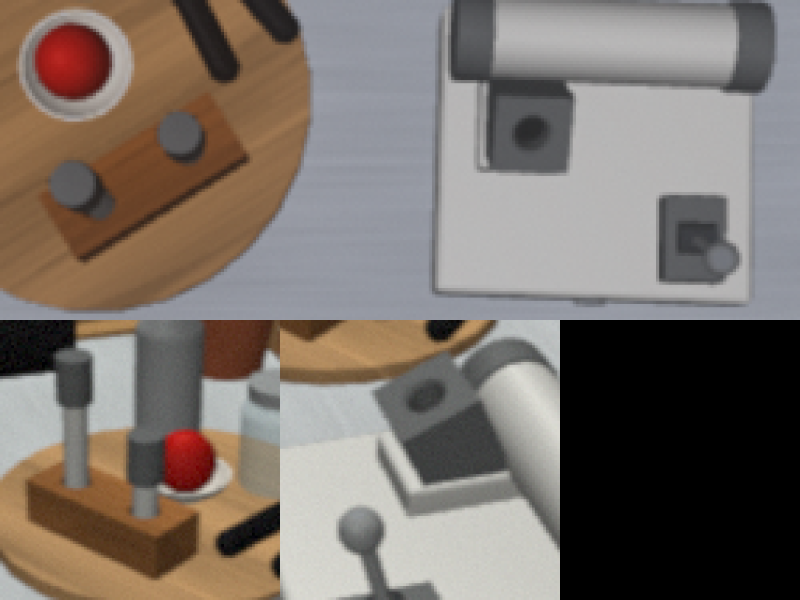

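The crop confirms it: the taller tube, at left, is the long one, with its axis at ≈(0.562, 0.214) and top at 0.200. The spacing to the short one is 82.6 mm, against 84 given. The socket mouth is at top-image pixel (335.9,181.3). Next, a closer look at the socket and lever with the wrist camera.

```bash
cat >> geo.py <<'E'
from scipy.spatial.transform import Rotation as Ro
PSI=-0.049
def axes(psi=PSI,lean=np.radians(25)):
    ex=np.array([np.cos(psi),np.sin(psi),0]); ey=np.array([-np.sin(psi),np.cos(psi),0])
    return ex,ey,np.cos(lean)*np.array([0,0,1])-np.sin(lean)*ex
def quat(approach,jaw):
    x=np.array(approach,float); x/=np.linalg.norm(x); y=np.array(jaw,float); y-=x*(x@y); y/=np.linalg.norm(y)
    return Ro.from_matrix(np.stack([x,y,np.cross(x,y)],1)).as_quat()
E
python3 - <<'E'
from rig import robot, effector, kin, vision
from geo import *
c=np.load("pics/topcal.npz"); R,t,K=c["R"],c["t"],c["camera_matrix"]
C=-R.T@t; r=R.T@np.linalg.inv(K)@[335.9,181.3,1]; M=C+r*(.125-C[2])/r[2]; print("mouth",M)
ex,ey,pz=axes(); print("start R",Ro.from_quat(robot.read_tool_rot()).as_matrix().round(2).tolist())
for s in(1,-1):
    for nm,p,a in(("look",M+.30*pz-.03*ey,-pz),("ins",M+.17*pz,-pz),("grasp",[.562,.214,.18],[0,0,-1]),("lift",[.562,.214,.33],[0,0,-1]),("lev",[.47,-.263,.15],[0,0,-1])):
        q=kin.inverse_kinematics(p,quat(a,s*ey)); print(s,nm,None if q is None else np.round(q,2))
s=1 if kin.inverse_kinematics(M+.17*pz,quat(-pz,ey)) is not None else -1
q0=robot.read_q()
ss=min((1,-1),key=lambda s:np.abs(np.array(kin.inverse_kinematics(M+.30*pz-.03*ey,quat(-pz,s*ey)))-q0)[5]); print("use",ss)
robot.move_pose(M+.30*pz-.03*ey,quat(-pz,ss*ey)); robot.hold(.2)
cal=vision.get_calibration("wrist"); p,d=vision.get_image("wrist")
np.savez("pics/w1.npz",d=d,rgb=p,**{k:np.array(cal[k]) for k in("camera_matrix","R","t")})
cv2.imwrite("pics/w1.png",p[:,:,::-1]); print(robot.read_time_s(),"cam",-cal["R"].T@cal["t"],proj(M,cal),robot.read_tool_pos())
E
```

```text
mouth [ 0.6069602  -0.12354368  0.125     ]
start R [[-0.0, 0.4, -0.92], [0.0, -0.92, -0.4], [-1.0, -0.0, -0.0]]
1 look [-0.58 -0.01  1.62  0.24  1.15 -2.16]
1 ins [-0.45  0.16  1.77  0.23  0.82 -2.09]
1 grasp [ 0.24  0.54  1.4  -0.    1.2  -1.29]
1 lift [ 0.24  0.44  1.14 -0.    1.55 -1.29]
1 lev [-0.65  0.46  1.63 -0.    1.05 -2.17]
-1 look [-0.58 -0.01  1.62  0.24  1.15  0.98]
-1 ins [-0.45  0.16  1.77  0.23  0.82  1.05]
-1 grasp [ 0.24  0.54  1.4  -0.    1.2   1.86]
-1 lift [0.24 0.44 1.14 0.   1.55 1.86]
-1 lev [-0.65  0.46  1.63 -0.    1.05  0.97]
use -1
2.0167 cam [ 0.49945724 -0.1484707   0.54513814] [255.32523076 172.49978812] [ 0.47878379 -0.14784179  0.39658347]
```

View pics/w1.png

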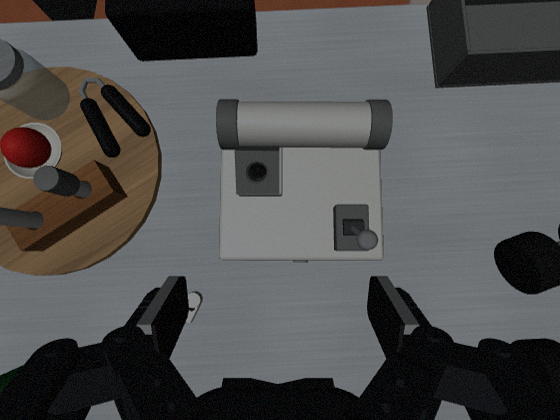

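The wrist view looks down the bore: the mouth is at ≈(257,171), predicted (255,172.5), and the lever ball is at (367,240). I'll refine the mouth centre, face normal, yaw and ball numerically.

Run:
```python
from geo import *
w=np.load("pics/w1.npz"); W=cloud(w["d"],w); g=cv2.cvtColor(w["rgb"],cv2.COLOR_RGB2GRAY).astype(float)
ex,ey,pz=axes()
# face plane
m=np.zeros(g.shape,bool); m[150:194,239:279]=1; v,u=np.mgrid[:420,:560]; m&=((u-257)**2+(v-171)**2>15**2)
P=W[m]; P=P[~np.isnan(P[:,0])]
for _ in range(4):
    c=P.mean(0); n=np.linalg.svd(P-c,full_matrices=False)[2][2]; r=np.abs((P-c)@n); P=P[r<max(.003,2*np.median(r))]
n*=np.sign(n[2]); print("face",len(P),c,n,"lean",np.degrees(np.arccos(n[2])),"yaw",np.arctan2(-n[1],-n[0]),"mid of ext along ey",)
sub=g[155:188,242:273]; print(sub[::4,::3].astype(int))
mask=(sub<45); cc=cv2.connectedComponentsWithStats(mask.astype(np.uint8)); i=1+np.argmax(cc[2][1:,4]); print(cc[2][i],cc[3][i])
px=cc[3][i]+[242,155]
K,R,t=w["camera_matrix"],w["R"],w["t"]; C=-R.T@t
def hit(px,p0,n): 
    r=R.T@np.linalg.inv(K)@[*px,1]; return C+r*((p0-C)@n)/(r@n)
print("mouth",hit(px,c,n))
# edges of grey block face in the row/col through centre
print("row",g[160,225:295].astype(int)); print("col",g[140:205,245].astype(int))
# plinth yaw from depth
Q=W.reshape(-1,3); k=(np.abs(Q[:,2]-.05)<.006)&(Q[:,0]>.4)&(Q[:,0]<.75)&(np.abs(Q[:,1]+.19)<.17); rc=cv2.minAreaRect(Q[k][:,:2].astype(np.float32)); print("plinth",k.sum(),rc,np.median(Q[k][:,2]))
# front edge line
F=Q[k]; ys=np.linspace(-.30,-.08,23); fr=[np.percentile(F[np.abs(F[:,1]-y)<.005][:,0],1) for y in ys]; print("front slope",np.polyfit(ys,fr,1))
b=W[225:255,352:385].reshape(-1,3); b=b[b[:,2]>.125]; s=np.linalg.lstsq(np.c_[2*b,np.ones(len(b))],(b**2).sum(1),rcond=None)[0]; print("ball fit",len(b),s[:3],"r",np.sqrt(s[3]+s[:3]@s[:3]),b.mean(0),b.max(0))
```

```text
face 1009 [ 0.60593628 -0.12929525  0.12532459] [-0.42527734  0.02426235  0.90473782] lean 25.212005217680137 yaw -0.05698887876065986 mid of ext along ey
[[65 60 62 62 62 66 63 62 65 69 66]
 [63 63 65 60 67 65 66 61 69 64 71]
 [64 67 68 42 36 13 35 54 65 64 64]
 [64 65 35  5 21 17 15  4 49 62 64]
 [62 65 27 16  7 15 17 16 24 66 67]
 [61 64 32 22  8 13 13 17 51 62 68]
 [63 60 52 37 24 35 37 39 62 63 61]
 [64 64 63 62 54 55 62 68 66 65 62]
 [63 68 62 65 59 57 61 67 65 65 63]]
[  4   7  21  20 326] [14.15337423 16.35582822]
mouth [ 0.60816874 -0.1248117   0.12625374]
row [134 134 134 134 135 135 131 131 135 132  55  64  63  66  59  65  64  65
  67  58  68  62  61  65  64  65  61  67  67  64  59  62  66  64  67  67
  64  62  67  62  62  61  65  63  63  66  64  62  68  66  62  60  68  66
 102 123  98  95 134 133 133 132 133 131 135 131 134 130 131 131]
col [ 86  85  76  73  65  55  34  28  37  30  43  67  62  61  66  60  65  65
  65  63  68  69  62  67  61  64  67  65  65  64  60  65  58  62  64  64
  65  64  64  60  57  68  62  64  65  64  67  68  64  67  60  67  62  67
  68  52  86 136 134 132 136 136 133 137 134]
plinth 14083 ((0.5733588933944702, -0.1891046166419983), (0.2599819302558899, 0.18047139048576355), 87.0439682006836) 0.050115521257485966
front slope [0.05171796 0.4937007 ]
ball fit 345 [ 0.5074883  -0.26060488  0.14995812] r 0.012437850614500713 [ 0.50735958 -0.25838198  0.15770699] [ 0.51970493 -0.24782566  0.1636168 ]
```

```bash
sed -i 's/^PSI=.*/PSI=-0.052/' geo.py
python3 - <<'E'
from rig import robot, effector, kin, vision
from geo import *
ex,ey,pz=axes(); q=quat([0,0,-1],-ey)
T=[.5625,.2145]
effector.set_gripper(.085,60)
robot.move_pose([*T,.32],q); robot.move_l([*T,.178],rate=.12)
print(robot.read_force()); effector.set_gripper(.02,70); print("w",robot.read_width(),robot.read_force())
robot.move_l([*T,.33],rate=.12); robot.hold(.3); print("w",robot.read_width(),robot.read_force(),robot.read_tool_pos())
for n in("side",):
    p,d=vision.get_image(n); c=vision.get_calibration(n); W=cloud(d,c)
    u,v=proj([*T,.33],c).round().astype(int); print(u,v)
    w=W[v-40:v+110,u-22:u+22].reshape(-1,3); w=w[(np.hypot(w[:,0]-T[0],w[:,1]-T[1])<.03)&(w[:,2]>.17)&(w[:,2]<.31)]
    for z in np.arange(.18,.31,.01):
        k=w[np.abs(w[:,2]-z)<.005]
        if len(k)>3: print(round(z,3),len(k),((k.min(0)+k.max(0))/2)[:2].round(4),k.mean(0)[:2].round(4))
    print("lowest",w[:,2].min())
    cv2.imwrite("pics/s2.png",cv2.resize(p[v-100:v+150,max(u-125,0):u+125,::-1],(560,560)))
print(robot.read_time_s())
E
```

```text
[-0.43147731  0.04198468  0.80354372]
w 0.032397149856977746 [-0.4499055  -0.1623398   3.19996606]
w 0.03253113358111726 [-0.66492082 -0.34195982 -1.58584182] [0.56246007 0.21449762 0.32971308]
259 99
0.19 5 [0.5622 0.2086] [0.5616 0.2071]
0.2 36 [0.5639 0.2067] [0.5622 0.2059]
0.21 40 [0.5643 0.2064] [0.5628 0.205 ]
0.22 34 [0.5623 0.2061] [0.5615 0.2051]
0.23 36 [0.563 0.206] [0.5621 0.205 ]
0.24 36 [0.5629 0.2054] [0.5616 0.2045]
0.25 39 [0.5631 0.2091] [0.5626 0.2054]
0.26 40 [0.5625 0.207 ] [0.5615 0.2054]
0.27 39 [0.563  0.2076] [0.5616 0.2057]
0.28 42 [0.5629 0.207 ] [0.562  0.2053]
0.29 43 [0.5636 0.2067] [0.5624 0.2051]
0.3 43 [0.5633 0.2053] [0.5623 0.2052]
lowest 0.19078391280341064Traceback (most recent call last):
  File "<stdin>", line 17, in <module>
cv2.error: OpenCV(4.12.0) /io/opencv/modules/imgproc/src/resize.cpp:4208: error: (-215:Assertion failed) !ssize.empty() in function 'resize'
```

The tube is held upright, its foot 138 mm below the TCP. Carry it to the socket and insert it stepwise with force checks.

Run:
```python
from rig import robot, effector, kin, vision
from geo import *
ex,ey,pz=axes(); q=quat(-pz,-ey); M=np.array([.6073,-.1243,.1255]); L=.138; py=ey; px=np.cross(py,pz)
robot.move_l([.56,.20,.38],rate=.2)
robot.move_pose(M+(L+.06)*pz,q); robot.move_l(M+(L+.012)*pz,rate=.08); robot.hold(.3)
f0=np.array(robot.read_force()); print("f0",f0.round(2),robot.read_time_s())
off=np.zeros(3)
for dep in np.arange(.0,.0241,.004):
    robot.move_l(M+off+(L-dep)*pz,rate=.04)
    f=np.array(robot.read_force())-f0; a,b,c=f@px,f@py,f@pz
    print(round(dep,3),"fx,fy,fz",round(a,1),round(b,1),round(c,1),"w",round(robot.read_width(),4),robot.read_time_s())
    if abs(c)>25: break
p,d=vision.get_image("side"); cv2.imwrite("pics/s3.png",cv2.resize(p[120:320,240:440,::-1],(560,560)))
```

```text
f0 [ 0.85  0.69 -0.31] 9.9917
0.0 fx,fy,fz -0.6 -0.3 -0.8 w 0.0324 10.4417
0.004 fx,fy,fz -2.2 -2.0 0.1 w 0.0322 10.6917
0.008 fx,fy,fz -3.2 -4.7 -2.1 w 0.0321 10.9417
0.012 fx,fy,fz -3.3 -6.5 -2.6 w 0.0326 11.1917
0.016 fx,fy,fz -2.6 -5.6 -4.0 w 0.0326 11.4417
0.02 fx,fy,fz -3.8 -5.9 -2.1 w 0.0325 11.6917
0.024 fx,fy,fz -3.4 -6.6 -3.2 w 0.0326 11.9417
```

View pics/s3.png

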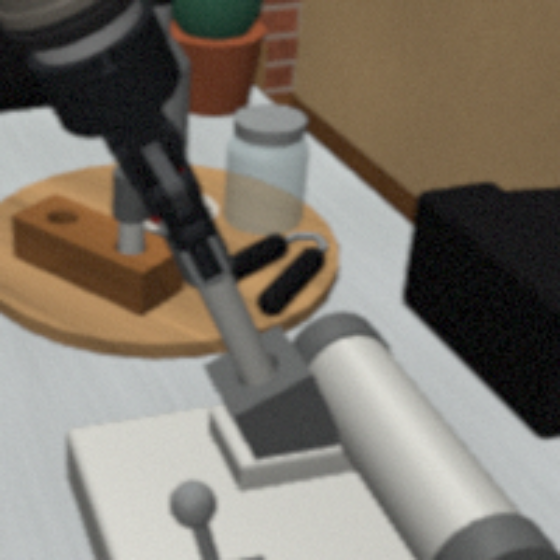

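The tube is in the bore; the image shows it entering the mouth in line, with small side forces. I'll ease 1–2 mm along those and push past the seal.

Run:
```python
from rig import robot, effector, kin, vision
from geo import *
ex,ey,pz=axes(); M=np.array([.6073,-.1243,.1255]); L=.138; py=ey; px=np.cross(py,pz)
f0=np.array([.85,.69,-.31]); off=-.0008*px-.0015*py
for dep in list(np.arange(.024,.0441,.004))+[.046,.047,.048,.049,.050]:
    robot.move_l(M+off+(L-dep)*pz,rate=.04); 
    f=np.array(robot.read_force())-f0; a,b,c=f@px,f@py,f@pz
    off+=np.clip(a,-4,4)*1e-4*px+np.clip(b,-4,4)*1e-4*py
    print(round(dep,3),"f",round(a,1),round(b,1),round(c,1),"w",round(robot.read_width(),4),"tcpdepth",round((robot.read_tool_pos()-M)@pz-L,4),robot.read_time_s())
    if c>35: break
robot.hold(.3)
c=vision.get_calibration("side"); p,d=vision.get_image("side"); cv2.imwrite("pics/s4.png",cv2.resize(p[120:320,240:440,::-1],(560,560)))
```

```text
0.024 f -2.5 -1.9 -1.5 w 0.0325 tcpdepth -0.024 12.2417
0.028 f -3.1 -1.5 1.7 w 0.0322 tcpdepth -0.028 12.4917
0.032 f -1.8 -0.5 2.0 w 0.0321 tcpdepth -0.032 12.7417
0.036 f -0.8 -0.2 1.5 w 0.0325 tcpdepth -0.0361 12.9917
0.04 f 0.1 -0.1 1.2 w 0.0327 tcpdepth -0.0401 13.2417
0.044 f -0.5 -0.2 0.8 w 0.0322 tcpdepth -0.0442 13.4917
0.046 f -3.3 0.1 13.9 w 0.0322 tcpdepth -0.0449 13.7417
0.047 f -5.1 0.8 23.6 w 0.0326 tcpdepth -0.0449 13.9917
0.048 f -5.2 2.5 32.3 w 0.032 tcpdepth -0.045 14.2417
0.049 f -4.7 1.8 38.7 w 0.0326 tcpdepth -0.0451 14.4917
```

Hard stop at 44.9 mm, as expected (45 mm). Release, retreat along the axis, and check how far the head stands out.

Run:
```python
from rig import robot, effector, kin, vision
from geo import *
ex,ey,pz=axes(); M=np.array([.6073,-.1243,.1255])
robot.hold(.3); effector.set_gripper(.07); 
P=np.array(robot.read_tool_pos()); robot.move_l(P+.08*pz,rate=.15); 
robot.move_l(P+.13*pz-.02*ey,rate=.2); robot.hold(.2); print(robot.read_force())
cal=vision.get_calibration("wrist"); pw,dw=vision.get_image("wrist"); cs=vision.get_calibration("side"); ps,ds=vision.get_image("side"); ct=vision.get_calibration("top"); pt,dt=vision.get_image("top")
py=ey; px=np.cross(py,pz)
for n,d,c in(("wrist",dw,cal),("side",ds,cs),("top",dt,ct)):
    W=cloud(d,c).reshape(-1,3); W=W[~np.isnan(W[:,0])]-M; l=np.c_[W@px,W@py,W@pz]
    k=l[(np.hypot(l[:,0],l[:,1])<.025)&(l[:,2]>.02)&(l[:,2]<.125)]
    print(n,len(k),"max z",np.percentile(k[:,2],[50,90,97,100]).round(4))
    for lo,hi in((.02,.05),(.045,.068),(.075,.10),(.1,.118)):
        s=k[(k[:,2]>lo)&(k[:,2]<hi)]
        if len(s)>5: print("  ",lo,len(s),((s.min(0)+s.max(0))/2).round(4))
a=cv2.resize(ps[120:320,240:440,::-1],(400,400)); b=cv2.resize(pw[:,:,::-1],(400,300)); o=np.zeros((400,800,3),np.uint8); o[:,:400]=a; o[:300,400:]=b
cv2.imwrite("pics/s5.png",o); print(robot.read_time_s())
```

```text
[ 0.83481154 -0.22673091 -0.82261137]
wrist 2163 max z [0.1145 0.116  0.1166 0.1182]
   0.02 194 [ 0.0025 -0.0022  0.0352]
   0.045 71 [ 0.003  -0.0025  0.0519]
   0.075 361 [ 0.0008 -0.0028  0.0875]
   0.1 1551 [-0.0085 -0.0018  0.1087]
side 763 max z [0.0861 0.1148 0.1158 0.1172]
   0.02 164 [-0.0042 -0.0086  0.035 ]
   0.045 115 [-0.0051 -0.0091  0.0565]
   0.075 206 [-0.0074 -0.0124  0.0875]
   0.1 270 [-0.0081 -0.0043  0.1086]
top 315 max z [0.1115 0.116  0.1172 0.1191]
   0.02 45 [-0.0006  0.0002  0.0343]
   0.045 20 [-0.0014  0.0023  0.0515]
   0.075 58 [-0.0028  0.0008  0.0875]
   0.1 192 [-0.0085 -0.0005  0.109 ]
17.0417
```

View pics/s5.png

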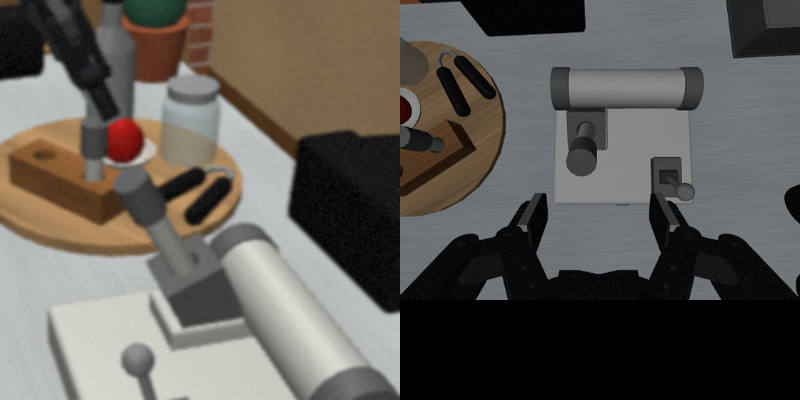

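The head top stands ≈115 mm above the mouth, so the foot is ≈45 mm deep, with a slight sag within clearance (~0.06 rad). Now the lever, with closed fingers from the front.

Run:
```python
from rig import robot, effector, kin, vision
from geo import *
ex,ey,pz=axes(); q=quat([0,0,-1],-ey)
B=np.array([.5075,-.262,.153])
robot.move_pose(B-.07*ex+[0,0,.10],q); effector.set_gripper(0,40)
robot.move_l(B-.07*ex,rate=.15); robot.hold(.2); f0=np.array(robot.read_force()); print(f0)
for s in np.r_[-.04,-.03,np.arange(-.024,.062,.01)]:
    robot.move_l(B+s*ex,rate=.06); f=np.array(robot.read_force())-f0
    print(round(s,3),f.round(1))
    if np.linalg.norm(f)>12: break
robot.hold(.3)
def ball(d,c):
    W=cloud(d,c).reshape(-1,3); k=W[(np.abs((W-B)@ey)<.025)&(W[:,2]>.11)&(W[:,2]<.17)&((W-B)@ex>s+.008)&((W-B)@ex<.11)]
    return len(k),((k.min(0)+k.max(0))/2).round(4),k.max(0).round(4),k.min(0).round(4)
for n in("top","side"): print(n,ball(vision.get_image(n)[1],vision.get_calibration(n)))
p,d=vision.get_image("side"); cv2.imwrite("pics/s6.png",cv2.resize(p[180:380,240:440,::-1],(560,560))); print(robot.read_time_s())
```

```text
[-0.04698467 -0.33149021 -0.93605894]
-0.04 [ 0.9 -0.5  1.3]
-0.03 [-0.6  0.7  1.7]
-0.024 [-0.9  0.7  0.6]
-0.014 [0.  0.5 1.5]
-0.004 [0.1 0.2 0.6]
0.006 [0.1 1.  0.6]
0.016 [-0.2  0.4  0.4]
0.026 [0.5 0.2 1.5]
0.036 [0.2 0.4 1.1]
0.046 [-32.5   1.3  16.9]
top (13, array([ 0.575 , -0.2566,  0.1464]), array([ 0.5791, -0.2507,  0.1522]), array([ 0.571 , -0.2626,  0.1407]))
side (122, array([ 0.5696, -0.2715,  0.1415]), array([ 0.5783, -0.2648,  0.1548]), array([ 0.561 , -0.2782,  0.1282]))
23.275
```

View pics/s6.png

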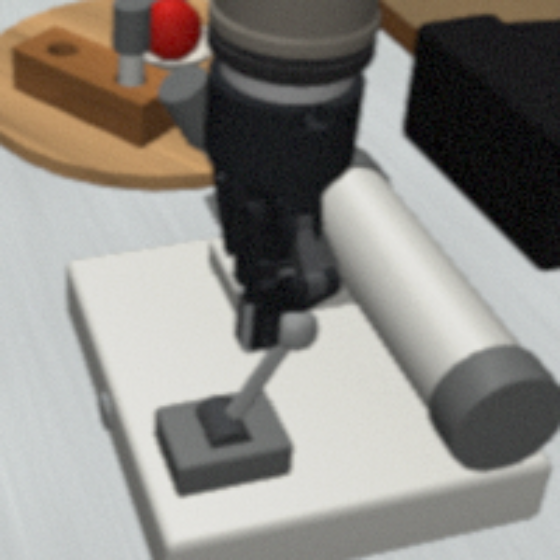

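The lever hit a stop with the ball leaning well back. Retreat and measure its resting place.

Run:
```python
from rig import robot, effector, kin, vision
from geo import *
ex,ey,pz=axes(); B=np.array([.5075,-.262,.153])
robot.move_l(B-.05*ex,rate=.12); robot.move_l(B-.08*ex+[-.05,-.05,.17],rate=.2); robot.hold(.3)
S={n:(vision.get_image(n),vision.get_calibration(n)) for n in("top","side","wrist")}
for n,((p,d),c) in S.items():
    W=cloud(d,c).reshape(-1,3); b=W[(np.abs((W-B)@ey)<.03)&(W[:,2]>.130)&(W[:,2]<.17)&((W-B)@ex>-.03)&((W-B)@ex<.11)]
    if len(b)>20:
        s=np.linalg.lstsq(np.c_[2*b,np.ones(len(b))],(b**2).sum(1),rcond=None)[0]; print(n,len(b),"fit",s[:3].round(4),np.sqrt(s[3]+s[:3]@s[:3]),"mid",((b.min(0)+b.max(0))/2).round(4),"zmax",b[:,2].max())
    # bracket/pivot block (dark grey pedestal under the lever): points 55..85 mm up
    k=W[(np.abs((W-B)@ey)<.04)&(W[:,2]>.062)&(W[:,2]<.08)&(np.abs((W-B)@ex-.02)<.06)]; print("  base",len(k),np.percentile(k,[3,97],axis=0).round(4).tolist() if len(k) else 0)
    # tube axis: head top disc
    M=np.array([.6073,-.1243,.1255]); px=np.cross(ey,pz); V=W-M; l=np.c_[V@px,V@ey,V@pz]; k=l[(np.abs(l[:,0])<.035)&(np.abs(l[:,1])<.03)&(l[:,2]>.108)&(l[:,2]<.125)]
    A=np.c_[k[:,:2],np.ones(len(k))]; print("  disc",len(k),((k.min(0)+k.max(0))/2).round(4),"slope,z",np.linalg.lstsq(A,k[:,2],rcond=None)[0].round(4))
t0=np.load("pics/top0rgb.npy").astype(int); dd=np.abs(S["top"][0][0].astype(int)-t0).sum(2)
print("lazy susan diff >60 px:",[(int(a),int(b)) for b,a in np.argwhere(dd[100:240,115:275]>60)[::8]])
o=np.zeros((420,800,3),np.uint8); o[:,:420]=cv2.resize(S["side"][0][0][130:380,200:450,::-1],(420,420)); o[:380,420:]=cv2.resize(S["top"][0][0][90:290,115:415,::-1],(380,380*200//300))[:380] if 0 else cv2.copyMakeBorder(cv2.resize(S["top"][0][0][90:290,115:415,::-1],(380,253)),0,127,0,0,cv2.BORDER_CONSTANT)
cv2.imwrite("pics/s7.png",o); print(robot.read_time_s(),robot.read_force())
```

```text
top 95 fit [ 0.5663 -0.2625  0.1439] 0.011519208355885761 mid [ 0.5666 -0.2622  0.1468] zmax 0.15699921932676428
  base 427 [[0.4937, -0.2834, 0.0653], [0.5604, -0.2361, 0.0785]]
  disc 173 [-0.0096 -0.0012  0.1137] slope,z [ 0.0417 -0.0321  0.1149]
side 226 fit [ 0.5673 -0.265   0.1423] 0.012749728343953598 mid [ 0.5663 -0.2682  0.1431] zmax 0.15578029536251786
  base 984 [[0.4944, -0.2888, 0.0633], [0.5607, -0.2421, 0.0782]]
  disc 220 [-0.009  -0.0037  0.1125] slope,z [0.0341 0.1074 0.1148]
  base 2612 [[0.495, -0.2867, 0.0697], [0.5613, -0.2387, 0.0777]]Traceback (most recent call last):
  File "<stdin>", line 14, in <module>
    return umr_minimum(a, axis, None, out, keepdims, initial, where)
ValueError: zero-size array to reduction operation minimum which has no identity
```

The ball rests 39 mm behind the pivot base centre at height 143 mm, so q ≈ 1.0. Last, a quick bystander check, then hand in.

Run:
```python
from rig import robot, vision, finish_job
import numpy as np, cv2
p,d=vision.get_image("top"); t0=np.load("pics/top0rgb.npy"); dd=np.abs(p.astype(int)-t0).sum(2)
n,l,s,c=cv2.connectedComponentsWithStats((dd>70).astype(np.uint8))
print([(x[:5].tolist()) for x in s[1:] if x[4]>12 and x[1]<275]); print(robot.read_time_s(),robot.read_force(),robot.read_tool_pos())
cv2.imwrite("pics/s8.png",cv2.resize(p[90:290,115:415,::-1],(750,500)))
```

```text
[[331, 177, 9, 11, 81], [333, 187, 18, 20, 266], [389, 191, 12, 11, 104], [186, 192, 17, 14, 141], [396, 215, 6, 11, 44], [391, 217, 5, 7, 18], [192, 239, 368, 181, 28481]]
25.8417 [-0.07286846 -0.2141426  -0.06543153] [ 0.3776483  -0.3077949   0.32290942]
```

View pics/s8.png

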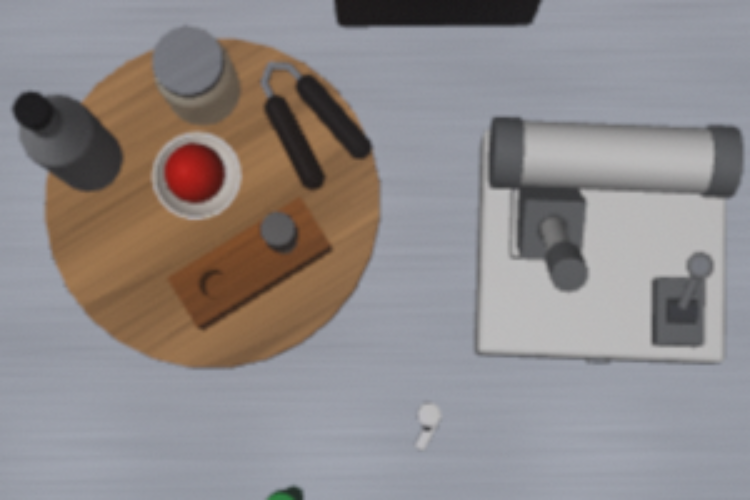

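Only the tube, the lever and the emptied hole have changed. The short tube and all the bystanders look unmoved, and the robot is clear of everything.

```bash
python3 -c "
from rig import finish_job; print(finish_job())"
```

```text
the job is handed in; nothing more can be done
None
```

The longer tube is bottomed in the leaning socket and released, and the locking lever is fully over to the back. I handed the job in at about 26 s on the robot's clock; no verdict came back.

- **Tube:** it stopped hard at 44.9 mm along the socket axis. After release the head top stood about 115 mm above the mouth, so the foot is about 45 mm deep. It sags about 0.05 rad within the clearance; single-camera estimates of its tilt scattered up to about 0.11 rad, still under the 0.12 limit.
- **Lever:** it met its end stop at about 35 N. The ball then rested 39 mm behind the pivot at 143 mm height, which puts the lever at about 1.0 rad.
- **Everything else:** before-and-after top images showed change only at the tube, the lever, the emptied hole and where the arm was. The short tube, bottle, jar, ball, whistle and trainer look unmoved.

**Disagreements and failures:**
- The cameras differed by 2–4 mm on sideways positions.
- The seal pushed back with roughly 5 N rather than the stated 8 N.
- Two of my image-analysis scripts stopped with an error after the robot's moves were done. One cost only a picture; the other also cut off the change check, which I redid.

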